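# Roll a sample canister up the reader ramp and hold it at the stop

## Task

Push the sample canister lying at the foot of the reader ramp steadily up the slope with the fingers, so that it drives the sliding plate ahead of it all the way home against the stop block, and never let the canister roll back on the way. Only push it, do not lift it, and leave the things around the ramp alone. Finish while still holding the canister up there with the fingers, so that plate and canister stay at the stop: nothing else keeps it from rolling down.

Things in the scene. Friction and masses are not known exactly. Their poses are not given: they have to be found in the camera images.
- canister_center (a point): Middle of the axis of the white sample canister with grey screw cap: a smooth, slippery plastic cylinder 56 mm in diameter, 104 mm long, 0.2 to 0.42 kg, lying across the foot of the ramp, free to roll; only this one is moved. 28 mm above the ramp's surface; at x = -55 mm in the frame of deck at first, leaning on two pegs 8 mm high near the rails (middle 78 mm free), at x = +67 mm when home.
- deck: Fixed sloping aluminium surface, x = -125 to +145 mm, 128 mm wide. Origin on the surface in mid-width, 34 mm above the bench; x points up the slope (8 degrees above level), y across, z square to the surface. Rails 14 mm high along both edges leave a lane 111 mm wide. White stop block, 46 mm high, across the upper end, its face at x = +101 mm.
- plate_back (a point): Centre of the back face (towards the foot of the slope) of the grey sliding plate with a clear window, 106 mm wide, 6 mm thick, 40 mm high, standing across the lane just uphill of the canister. 28 mm above the ramp's surface, and 28 mm uphill of the canister's centre when they touch; at the start there are 2 to 8 mm between them.
- plate (a joint): How far the sliding plate has moved up the slope, in m: 0 to 0.006 at the start, 0.120 when it is home against the stop block. It stays where it is left; it takes about 1 N to slide, and with the canister's weight and rubbing a steady push of 1 to 4 N moves both; more than about 8 N means that the stop is reached.
- spare: A second, identical canister standing upright beside the ramp on its left (looking up the slope), leave alone; origin half-way up (52 mm above the bench).
- marker: Marker pen lying on the bench left of the ramp, 120 mm long along its x, 15 mm thick, leave alone; origin at its middle, underside.
- reagent: Small amber bottle, 44 mm in diameter, 90 mm high, right of the ramp, leave alone; origin at the centre of its underside.
- jar: Small clear jar, 48 mm in diameter, 50 mm high, right of the ramp, leave alone; origin at the centre of its underside.
- tip_box: Blue box 120 x 85 mm, 70 mm high, far left on the bench, leave alone; origin at the centre of its underside.
- tube_rack: White tube rack 80 x 180 mm, about 51 mm high, far right on the bench, leave alone; origin at the centre of its underside.
- beaker: Glass beaker 68 mm in diameter, 85 mm high, near right on the bench, leave alone; origin at the centre of its underside.
Things that resemble listed ones, but are neither listed nor needed, are in the scene too. Leave any yellow look-alike of the part that bears canister_center alone.

How it is judged:
By the outcome, as a careful person would: the job done as asked, in the order asked, and still so for the second after the job is handed in, while the arm keeps its last pose, push and grip.
It also fails if it takes over 32 s, if anything falls off the work surface, if the arm or the gripper's body presses on something with over 40 N, if the wrist force passes 120 N, or if a joint passes its speed limit or range.

## Robot

A 6-joint arm with a two-finger parallel gripper is mounted at the origin on the work surface. World frame = base frame: x ahead of the robot, y to its left, z up, the work surface at z = 0. Lengths are in m, angles in rad, forces in N, time in s.
With the tool pointing down it reaches from about 0.325 to 0.9 m from the base axis. Payload 6.1 kg.
Tool frame: the origin (TCP) lies on the front face of the gripper's body, between the roots of the fingers; the fingertips stand 73 mm ahead of it and the grasp point (between the pads) lies 54 mm ahead of it; y points along the fingers, z is the direction in which the jaws open and shut, and the axes are right-handed (so a half turn about y gives the same grasp; the last joint's range is limited). The gripper opens to 85 mm and grips with 20 to 120 N. Pads are 22 mm wide; open, the fingers measure 114 mm over their backs; the gripper's body (76 mm by 85 mm) begins 54 mm behind the grasp point. The pads swing forward as they close: fully open they stand 13 mm farther back than shut.
Start: joints at [1.18, 0.22, 1.526, -0, 1.395, -0.126], TCP at [0.164, 0.603, 0.304] pointing down, gripper open.
Joint ranges: [-2.98, 2.98], [-0.91, 2.08], [0.09, 2.57], [-1.24, 4.39], [0.2, 2.65], [-2.68, 2.68]. Speed limits (rad/s): [2.57, 2.57, 3.01, 3.14, 3.14, 3.14].

## Interface

Orientations are given as a rotation vector (axis times angle).
In Python, from station import manip gives the robot as it stands. The module is installed in compiled form; this text tells all that it offers.
- The arm moves only by the tool arm_command, never from a script. Its argument "motion" is a list that holds one entry, the list of rows, each a list of 7 numbers: the turn, a rotation vector about the world's x, y, z in degrees, then the shift along the world's x, y, z in m, then the finger opening in m, from 0 to 0.0854. A call has 1 to 20 rows; each row is the pose to reach, as a shift and turn from the pose commanded when the call began; what a row does not reach only later rows make up. A row lasts 1/10 s, in which the tool goes at most 50 mm and 8.59 degrees, less where a joint would pass 70% of its speed; a pose out of reach is approached as far as the arm can. A call with a gripper value outside its range is refused whole. The fingers move at their own pace and stop on an object; the grip force is fixed at half the most. Time passes only in rows, so rows that repeat a pose let the fingers close. It gives the time, the measured TCP pose, the force and the opening at its end, in the units of the state.
- manip.get_state(): the state, without advancing time (a new reading comes with each control period).
- manip.read_camera(name): name is "scene" or "top" or "wrist"; returns the picture (480x640x3 uint8, red, green, blue); there is no depth.
- manip.get_calibration(name): a dict with "mtx" (3x3 intrinsics, pixels), "world_to_cam" (4x4, takes a point from world to camera coordinates); the wrist camera has in their place "hand_eye" (4x4, takes a point from camera to tool coordinates, whose origin is the TCP and whose axes are the tool frame's). Camera axes: x right, y down, z forward; pixel columns grow to the right and rows downward; lengths in m; the calibration is good to about 2 mm. A picture is of the moment at which its call begins: read the wrist's pose just before it. get_calibration takes no time and is no camera call.
- manip.finish_job(): hands the job in, once; it reports no verdict.
The state is a dict: "t": time; "joint_positions": joint angles; "qvel": joint speeds; "effort": joint torques, N m; "eef_pos": TCP position; "orientation": TCP orientation; "force": force on the tool from outside, world axes, zero at the start; "torque": the same for the moment, N m; "finger_gap": finger opening in m.
Only numpy, scipy, OpenCV 4.12 (cv2) and the standard library are available. Lean on these libraries where they do the work, as an engineer would, in place of code of your own. Each camera call takes 0.05 s, during which the arm holds its last target.

## Working session

There is one attempt and no reset: what is moved stays moved. The work goes in short steps, Python scripts to look and compute and a tool call to move; the robot and the scene stay as the last step left them, time stands still between calls to the robot, and variables do not carry over. Pictures are saved under pics/ and viewed, and the job is handed in when it is done.

Besides the shell and the picture viewer there is one more tool, called after "Call:" by a JSON object that holds its "method" and its "body". arm_command: Moves the arm, as the interface text tells. Its arguments: {"type":"object","properties":{"motion":{"type":"array"}},"required":["motion"]}

```bash
mkdir -p pics
python3 - <<'E'
from station import manip
import cv2
s=manip.get_state()
for k,v in s.items(): print(k,v)
for n in ["scene","top"]:
    im=manip.read_camera(n); cv2.imwrite(f"pics/{n}0.png",im[:,:,::-1]); c=manip.get_calibration(n); print(c)
print(manip.get_calibration("wrist"))
E
```

```text
t 0.0
joint_positions [ 1.17991571e+00  2.21232793e-01  1.52757480e+00 -1.12437655e-05
  1.39468684e+00 -1.26107281e-01]
qvel [ 0.00254824  0.00097877  0.00143904  0.00137748 -0.00168755 -0.0006393 ]
effort [-1.42773344e-03 -4.96907973e+01 -3.89382935e+01 -2.86283957e-04
  1.14486172e-02  3.86252088e-05]
eef_pos [0.16339591 0.60280063 0.30281419]
orientation [-1.56262877  0.20826803 -0.20751923]
force [0.14831998 0.49180871 0.57979265]
torque [ 0.04524922  0.01056857 -0.03832436]
finger_gap 0.08544726735251465
{'mtx': array([[606.13618882,   0.        , 309.62422664],
       [  0.        , 606.13618882, 233.30829829],
       [  0.        ,   0.        ,   1.        ]]), 'world_to_cam': array([[-0.09526032,  0.99534759,  0.01444467,  0.04985887],
       [ 0.81343995,  0.08619853, -0.57522627, -0.37527568],
       [-0.57379519, -0.04304637, -0.81786679,  1.86849802],
       [ 0.        ,  0.        ,  0.        ,  1.        ]])}
{'mtx': array([[517.39161034,   0.        , 313.455261  ],
       [  0.        , 517.39161034, 236.70101214],
       [  0.        ,   0.        ,   1.        ]
[... 178 characters left out ...]
47805e-01],
       [ 9.68113740e-02, -9.72198241e-04, -9.95302272e-01,
         1.56926807e+00],
       [ 0.00000000e+00,  0.00000000e+00,  0.00000000e+00,
         1.00000000e+00]])}
{'mtx': array([[416.84219488,   0.        , 315.09251453],
       [  0.        , 416.84219488, 244.06651131],
       [  0.        ,   0.        ,   1.        ]]), 'hand_eye': array([[ 2.87422051e-04,  9.56323528e-01,  2.92310155e-01,
        -7.45174919e-02],
       [-5.49565374e-04, -2.92309972e-01,  9.56323469e-01,
        -7.02459027e-02],
       [ 9.99999808e-01, -4.35511992e-04,  4.41545965e-04,
         8.52117336e-05],
       [ 0.00000000e+00,  0.00000000e+00,  0.00000000e+00,
         1.00000000e+00]])}
```

View pics/top0.png

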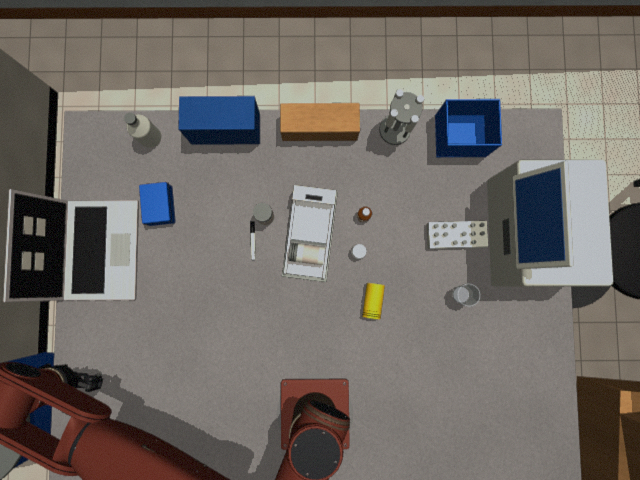

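View pics/scene0.png

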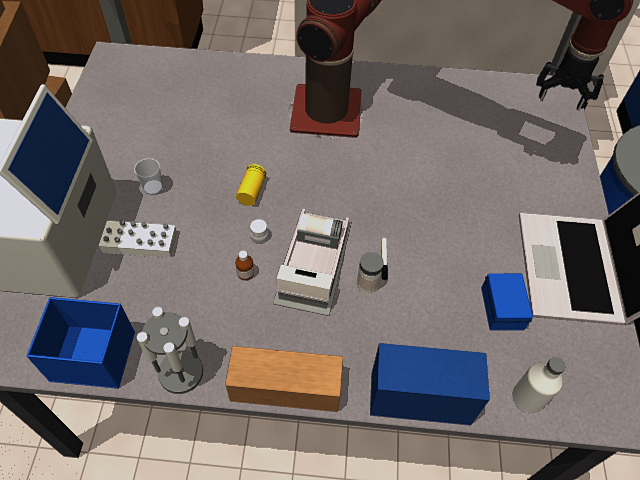

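The ramp lies ahead of the robot in the top view: foot near (305,275), stop near (315,195), with the canister at about (306,254). The yellow look-alike is at (373,301). I'll zoom in.

Run:
```python
import cv2
a=cv2.imread("pics/top0.png")[175:290,270:350]; cv2.imwrite("pics/topz.png",cv2.resize(a,None,fx=5,fy=5,interpolation=cv2.INTER_CUBIC))
a=cv2.imread("pics/scene0.png")[195:320,260:400]; cv2.imwrite("pics/scenez.png",cv2.resize(a,None,fx=4.5,fy=4.5,interpolation=cv2.INTER_CUBIC))
```

```text
(no output)
```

View pics/topz.png

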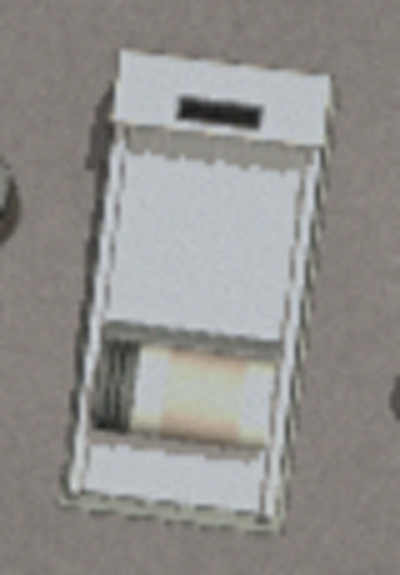

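View pics/scenez.png

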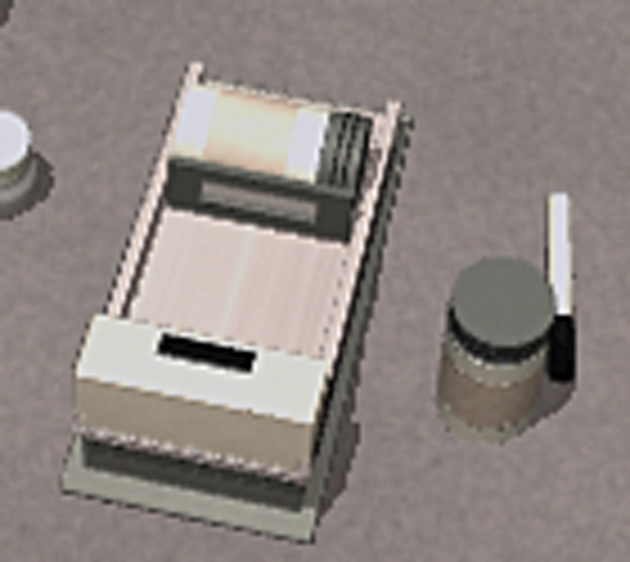

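```bash
cat > h.py <<'E'
import numpy as np
from scipy.spatial.transform import Rotation as R
from station import manip
def proj(c,P):
    P=np.atleast_2d(P); q=(c["world_to_cam"]@np.c_[P,np.ones(len(P))].T)[:3]; p=c["mtx"]@q; return (p[:2]/p[2]).T
def deck(p):  # x,y,yaw
    return R.from_euler('z',p[2])*R.from_euler('y',-np.radians(8)), np.array([p[0],p[1],.034])
def d2w(p,P): r,o=deck(p); return r.apply(P)+o
E
python3 - <<'E'
from h import *
from scipy.optimize import least_squares
T=manip.get_calibration("top");S=manip.get_calibration("scene")
def z(p,k,o): return (np.array(p)+.5)/k-.5+np.array(o)
D=np.array([[101,64,46],[101,-64,46],[145,64,46],[145,-64,46],[-125,60,14],[-125,-60,14]])/1000
t=z([[113,120],[327,147],[122,52],[331,76],[75,492],[270,520]],5,[270,175])
s=z([[328,362],[97,318],[322,415],[76,375],[395,103],[195,65]],4.5,[260,195])
def f(p,both=3):
    r=[]
    if both&1: r.append(proj(T,d2w(p,D))-t)
    if both&2: r.append(proj(S,d2w(p,D))-s)
    return np.concatenate(r).ravel()
for b in (1,2,3):
    q=least_squares(lambda p:f(p,b),[.6,0,0]); print(b,q.x,np.degrees(q.x[2])); print(q.fun.reshape(-1,2).round(1).tolist())
p=q.x
C=np.array([[-55,0,28],[-55,52,28],[-55,-52,28]])/1000
print(d2w(p,C)); print((proj(T,d2w(p,C))-[270,175])*5,(proj(S,d2w(p,C))-[260,195])*4.5)
np.save("p.npy",p)
E
```

```text
1 [ 0.53920233  0.0139082  -0.13120573] -7.517534732814859
[[-0.3, 0.5], [-0.3, 0.5], [-0.2, -0.7], [0.7, -0.1], [0.1, 0.2], [0.1, -0.4]]
2 [ 0.53831391  0.01461354 -0.11907597] -6.822550760994694
[[1.4, -0.7], [-0.2, -1.2], [-0.7, 2.0], [-0.1, 0.3], [-0.2, -0.5], [-0.2, -0.1]]
3 [ 0.53872753  0.01437386 -0.12413298] -7.112295985305283
[[-0.7, 0.8], [-0.7, 0.5], [-0.7, -0.4], [0.3, -0.1], [0.2, 0.5], [0.2, -0.4], [1.1, -0.5], [-0.5, -1.2], [-1.1, 2.2], [-0.5, 0.2], [-0.1, -0.2], [-0.0, -0.1]]
[[ 0.48081501  0.02159986  0.05407299]
 [ 0.48725336  0.07319974  0.05407299]
 [ 0.47437666 -0.03000002  0.05407299]]
[[184.32038191 392.37823686]
 [ 98.86314051 382.06188425]
 [269.84036045 402.70216306]] [[269.73130136 148.76107583]
 [359.70075181 165.80721949]
 [180.44708713 131.84476107]]
```

```bash
cat >> h.py <<'E'
def want(p,P,flip=1):
    r,o=deck(p); M=r.as_matrix(); X=flip*M[:,0]; Y=-M[:,2]; return R.from_matrix(np.c_[X,Y,np.cross(X,Y)]), r.apply(P)+o
def cmd(p,P,flip=1):
    s=manip.get_state(); Rw,Pw=want(p,np.array(P),flip)
    t=(Rw*R.from_rotvec(s["orientation"]).inv()).as_rotvec(degrees=True)
    return t.round(2),(Pw-s["eef_pos"]).round(4),Pw.round(4)
E
python3 - <<'E'
from h import *
p=np.load("p.npy"); s=manip.get_state(); print(R.from_rotvec(s["orientation"]).as_matrix().round(3),s["t"])
for f in (1,-1): print(cmd(p,[-.115,0,.19],f), cmd(p,[-.115,0,.083],f))
E
```

```text
[[ 0.965 -0.001  0.262]
 [-0.262 -0.002  0.965]
 [-0.    -1.    -0.002]] 0.1
(array([-1.45, -7.89,  8.06]), array([ 0.2361, -0.5711, -0.0967]), array([0.3995, 0.0317, 0.2061])) (array([-1.45, -7.89,  8.06]), array([ 0.2508, -0.5729, -0.2027]), array([0.4143, 0.0299, 0.1002]))
(array([  11.75,   -2.47, -171.55]), array([ 0.2361, -0.5711, -0.0967]), array([0.3995, 0.0317, 0.2061])) (array([  11.75,   -2.47, -171.55]), array([ 0.2508, -0.5729, -0.2027]), array([0.4143, 0.0299, 0.1002]))
```

Call:
{"method": "arm_command", "body": {"motion": [[[-0.1,-0.5,0.5,0.01,-0.025,0,0.036],[-0.2,-1,1,0.025,-0.06,0,0.036],[-0.3,-1.5,1.5,0.041,-0.1,-0.005,0.036],[-0.4,-2,2,0.058,-0.14,-0.01,0.036],[-0.5,-2.5,2.5,0.074,-0.18,-0.015,0.036],[-0.6,-3,3,0.091,-0.22,-0.02,0.036],[-0.7,-3.5,3.5,0.107,-0.26,-0.03,0.036],[-0.8,-4,4,0.124,-0.3,-0.04,0.036],[-0.9,-4.5,4.5,0.14,-0.34,-0.05,0.036],[-1,-5,5,0.157,-0.38,-0.06,0.036],[-1.1,-6,6,0.174,-0.42,-0.07,0.036],[-1.2,-6.5,6.5,0.19,-0.46,-0.08,0.036],[-1.3,-7,7,0.207,-0.5,-0.085,0.036],[-1.4,-7.5,7.5,0.222,-0.535,-0.09,0.036],[-1.45,-7.9,8.1,0.232,-0.56,-0.095,0.036],[-1.45,-7.9,8.1,0.236,-0.571,-0.097,0.036],[-1.45,-7.9,8.1,0.236,-0.571,-0.097,0.036]]]}}

```text
t: 1.8
eef_pos: [0.3995, 0.0308, 0.2063]
orientation: [-1.573, -0.01, -0.208]
force: [0.0, 0.3, -0.1]
finger_gap: 0.0363
```

Run:
```python
from h import *
import cv2
p=np.load("p.npy"); s=manip.get_state(); im=manip.read_camera("wrist")[:,:,::-1].copy(); cv2.imwrite("pics/w1.png",im)
print(s["t"],s["eef_pos"],s["orientation"],s["force"],s["finger_gap"],cmd(p,[-.115,0,.083]))
np.save("w1pose.npy",np.r_[s["eef_pos"],s["orientation"]])
```

```text
1.8 [0.3994629  0.03084992 0.20633006] [-1.57299684 -0.00992068 -0.20822285] [ 0.00548327  0.25790702 -0.05407129] 0.03633082408160436 (array([-0.12, -0.03,  0.06]), array([ 0.015 , -0.0018, -0.1063]), array([0.4143, 0.0299, 0.1002]))
```

View pics/w1.png

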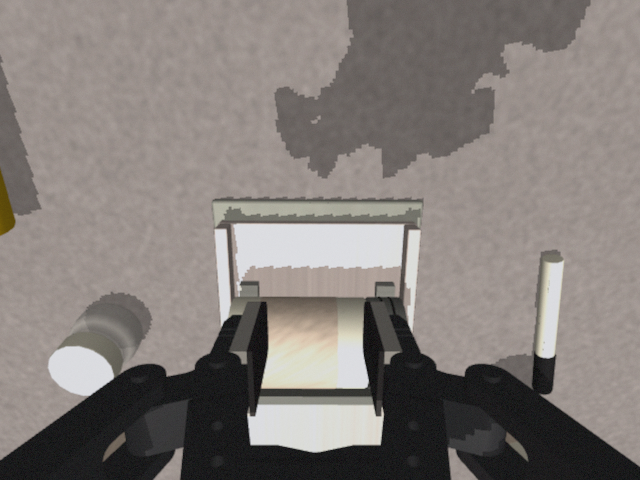

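The wrist view shows the lane squarely: foot edge at rows 200–222, rail ends at about (223,229) and (412,229), and pegs at (250,288) and (384,288). The fingers are centred over the lane. Next I check the deck pose against these points.

Run:
```python
from h import *
from scipy.optimize import least_squares
import cv2
p=np.load("p.npy"); w=np.load("w1pose.npy"); c=manip.get_calibration("wrist")
Tt=np.eye(4);Tt[:3,:3]=R.from_rotvec(w[3:]).as_matrix();Tt[:3,3]=w[:3]
W=dict(mtx=c["mtx"],world_to_cam=np.linalg.inv(Tt@c["hand_eye"]))
D=np.array([[-125,55.5,14],[-125,-55.5,14],[-125,64,14],[-125,-64,14],[-125,55.5,0],[-125,-55.5,0],[-55,52,28],[-55,-52,28]])/1000
print(proj(W,d2w(p,D)).round(1))
im=cv2.imread("pics/w1.png")
for q in proj(W,d2w(p,D)): cv2.circle(im,tuple(int(v) for v in q.round()),2,(0,0,255),-1)
im=cv2.resize(im[180:340,200:440],None,fx=3,fy=3,interpolation=cv2.INTER_CUBIC); cv2.imwrite("pics/w1z.png",im)
```

```text
[[406.7 226.8]
 [224.9 227.3]
 [420.7 226.8]
 [211.  227.4]
 [402.1 221.3]
 [229.4 221.8]
 [399.  340.5]
 [233.3 341. ]]
```

View pics/w1z.png

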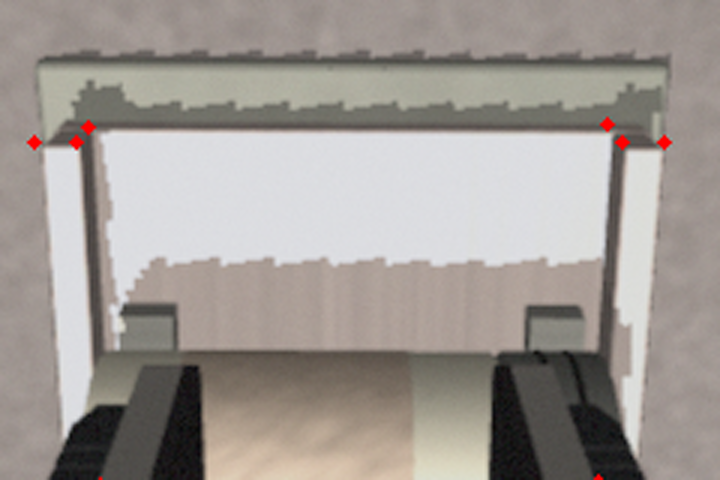

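Call:
{"method": "arm_command", "body": {"motion": [[[-0.1,0,0,0.002,0,-0.015,0.036],[-0.1,0,0,0.005,-0.001,-0.035,0.036],[-0.1,0,0,0.008,-0.001,-0.055,0.036],[-0.1,0,0,0.011,-0.001,-0.075,0.036],[-0.1,0,0,0.013,-0.002,-0.092,0.036],[-0.1,0,0,0.0145,-0.002,-0.102,0.036],[-0.1,0,0,0.015,-0.002,-0.107,0.036],[-0.1,0,0,0.015,-0.002,-0.108,0.036],[-0.1,0,0,0.015,-0.002,-0.108,0.036]]]}}

```text
t: 2.75
eef_pos: [0.4149, 0.0304, 0.0994]
orientation: [-1.574, -0.014, -0.207]
force: [0.6, -1.3, 0.1]
finger_gap: 0.0362
```

Run:
```python
from h import *
import cv2
p=np.load("p.npy"); s=manip.get_state(); cv2.imwrite("pics/w2.png",manip.read_camera("wrist")[:,:,::-1])
im=manip.read_camera("scene")[:,:,::-1][150:330,230:410]; cv2.imwrite("pics/s2.png",cv2.resize(im,None,fx=3.3,fy=3.3,interpolation=cv2.INTER_CUBIC))
r,o=deck(p); print(s["t"],r.inv().apply(s["eef_pos"]-o),s["force"],s["finger_gap"])
print(cmd(p,[-.115,0,.081]), "per 100mm",r.apply([.1,0,0]))
```

```text
2.75 [-0.1145491   0.00059574  0.08214947] [ 0.58934166 -1.34231606  0.11677133] 0.03620221819226914
(array([ 0.01,  0.12, -0.07]), array([-0.0006, -0.0004, -0.0015]), array([0.4145, 0.0299, 0.0982])) per 100mm [ 0.09826483 -0.01226095  0.01391731]
```

View pics/w2.png

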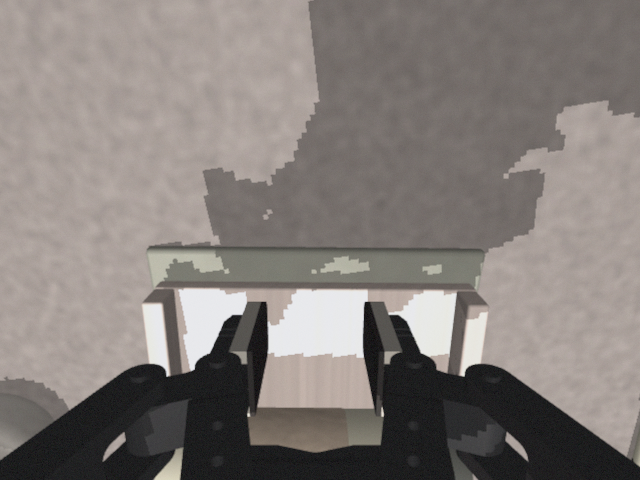

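View pics/s2.png

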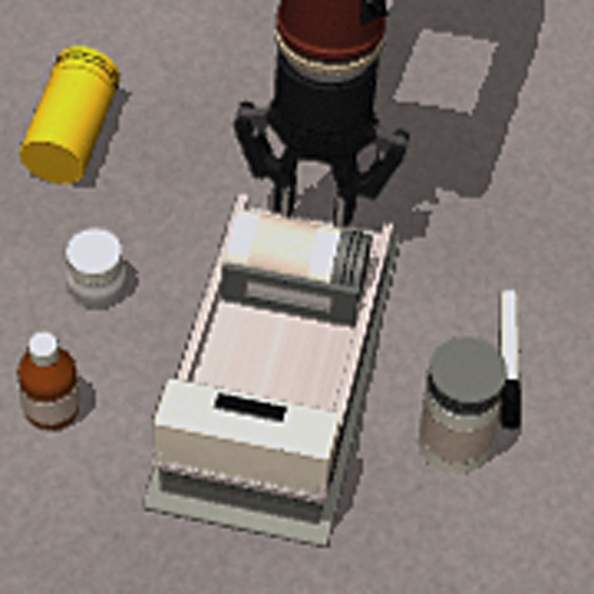

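The fingers stand in the lane behind the canister and between the pegs, touching nothing. Now the slow push begins.

Call:
{"method": "arm_command", "body": {"motion": [[[0,0,0,0.002,-0.0002,0.0003,0.036],[0,0,0,0.0039,-0.0005,0.0006,0.036],[0,0,0,0.0059,-0.0007,0.0008,0.036],[0,0,0,0.0079,-0.001,0.0011,0.036],[0,0,0,0.0098,-0.0012,0.0014,0.036],[0,0,0,0.0118,-0.0015,0.0017,0.036],[0,0,0,0.0128,-0.0016,0.0018,0.036],[0,0,0,0.0138,-0.0017,0.0019,0.036],[0,0,0,0.0147,-0.0018,0.0021,0.036],[0,0,0,0.0157,-0.002,0.0022,0.036],[0,0,0,0.0167,-0.0021,0.0024,0.036],[0,0,0,0.0177,-0.0022,0.0025,0.036],[0,0,0,0.0187,-0.0023,0.0026,0.036],[0,0,0,0.0197,-0.0025,0.0028,0.036],[0,0,0,0.0206,-0.0026,0.0029,0.036],[0,0,0,0.0216,-0.0027,0.0031,0.036],[0,0,0,0.0226,-0.0028,0.0032,0.036],[0,0,0,0.0236,-0.0029,0.0033,0.036],[0,0,0,0.0246,-0.0031,0.0035,0.036],[0,0,0,0.0256,-0.0032,0.0036,0.036]]]}}

```text
t: 4.85
eef_pos: [0.4395, 0.0271, 0.1021]
orientation: [-1.575, -0.012, -0.205]
force: [-4.4, 0.3, 1.6]
finger_gap: 0.0358
```

```bash
cat > st.py <<'E'
from h import *
p=np.load("p.npy"); s=manip.get_state(); r,o=deck(p)
print(s["t"],r.inv().apply(s["eef_pos"]-o).round(4),"Fdeck",r.inv().apply(s["force"]).round(2),s["finger_gap"])
E
python3 st.py
```

```text
4.85 [-0.0896  0.0003  0.0814] Fdeck [-4.12 -0.23  2.15] 0.03584251926013124
```

```bash
cat > look.py <<'E'
from h import *
import cv2,sys
im=manip.read_camera("scene")[:,:,::-1][190:320,265:395]; cv2.imwrite(f"pics/{sys.argv[1]}.png",cv2.resize(im,None,fx=4.5,fy=4.5,interpolation=cv2.INTER_CUBIC))
E
python3 look.py s3; python3 st.py
```

```text
4.9 [-0.0895  0.0003  0.0814] Fdeck [-4.39 -1.07  2.61] 0.0359395853132708
```

View pics/s3.png

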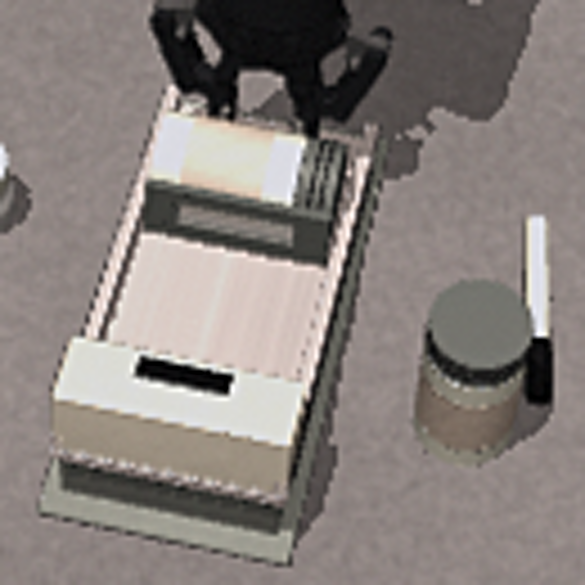

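Contact is made: about 4 N, canister up against the plate. The push continues.

Call:
{"method": "arm_command", "body": {"motion": [[[0,0,0,0.0015,-0.0002,0.0002,0.036],[0,0,0,0.0029,-0.0004,0.0004,0.036],[0,0,0,0.0044,-0.0006,0.0006,0.036],[0,0,0,0.0059,-0.0007,0.0008,0.036],[0,0,0,0.0074,-0.0009,0.001,0.036],[0,0,0,0.0088,-0.0011,0.0013,0.036],[0,0,0,0.0103,-0.0013,0.0015,0.036],[0,0,0,0.0118,-0.0015,0.0017,0.036],[0,0,0,0.0133,-0.0017,0.0019,0.036],[0,0,0,0.0147,-0.0018,0.0021,0.036],[0,0,0,0.0162,-0.002,0.0023,0.036],[0,0,0,0.0177,-0.0022,0.0025,0.036],[0,0,0,0.0192,-0.0024,0.0027,0.036],[0,0,0,0.0206,-0.0026,0.0029,0.036],[0,0,0,0.0221,-0.0028,0.0031,0.036],[0,0,0,0.0236,-0.0029,0.0033,0.036],[0,0,0,0.0251,-0.0031,0.0035,0.036],[0,0,0,0.0265,-0.0033,0.0038,0.036],[0,0,0,0.028,-0.0035,0.004,0.036],[0,0,0,0.0295,-0.0037,0.0042,0.036]]]}}

```text
t: 6.9
eef_pos: [0.4698, 0.0233, 0.1067]
orientation: [-1.574, -0.014, -0.207]
force: [-3.7, 0.8, 2.3]
finger_gap: 0.0362
```

```bash
python3 st.py; python3 look.py s4
```

```text
6.9 [-0.0587  0.0003  0.0817] Fdeck [-3.4   0.38  2.78] 0.03621399369446319
```

View pics/s4.png

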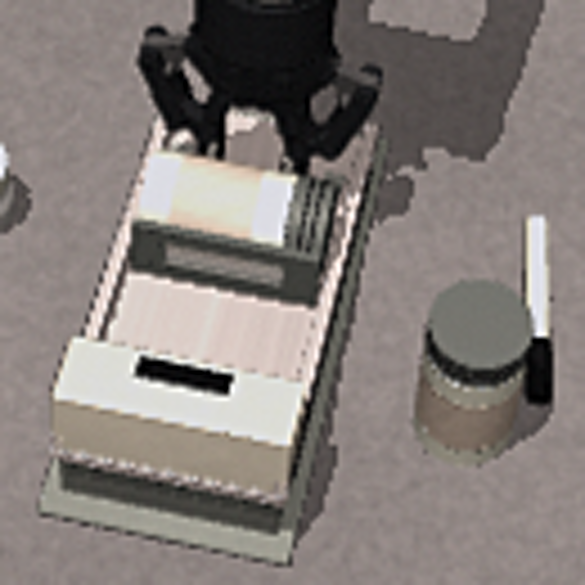

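The canister and plate move up square to the lane at about 3.4 N. I continue.

Call:
{"method": "arm_command", "body": {"motion": [[[0,0,0,0.0015,-0.0002,0.0002,0.036],[0,0,0,0.0029,-0.0004,0.0004,0.036],[0,0,0,0.0044,-0.0006,0.0006,0.036],[0,0,0,0.0059,-0.0007,0.0008,0.036],[0,0,0,0.0074,-0.0009,0.001,0.036],[0,0,0,0.0088,-0.0011,0.0013,0.036],[0,0,0,0.0103,-0.0013,0.0015,0.036],[0,0,0,0.0118,-0.0015,0.0017,0.036],[0,0,0,0.0133,-0.0017,0.0019,0.036],[0,0,0,0.0147,-0.0018,0.0021,0.036],[0,0,0,0.0162,-0.002,0.0023,0.036],[0,0,0,0.0177,-0.0022,0.0025,0.036],[0,0,0,0.0192,-0.0024,0.0027,0.036],[0,0,0,0.0206,-0.0026,0.0029,0.036],[0,0,0,0.0221,-0.0028,0.0031,0.036],[0,0,0,0.0236,-0.0029,0.0033,0.036],[0,0,0,0.0251,-0.0031,0.0035,0.036],[0,0,0,0.0265,-0.0033,0.0038,0.036],[0,0,0,0.028,-0.0035,0.004,0.036],[0,0,0,0.0295,-0.0037,0.0042,0.036]]]}}

```text
t: 8.95
eef_pos: [0.4993, 0.0196, 0.1109]
orientation: [-1.574, -0.014, -0.207]
force: [-4.6, 0.2, 1.9]
finger_gap: 0.0362
```

```bash
python3 st.py
```

```text
8.95 [-0.0287  0.0003  0.0817] Fdeck [-4.27 -0.39  2.48] 0.036231366346854976
```

Call:
{"method": "arm_command", "body": {"motion": [[[0,0,0,0.0015,-0.0002,0.0002,0.036],[0,0,0,0.0029,-0.0004,0.0004,0.036],[0,0,0,0.0044,-0.0006,0.0006,0.036],[0,0,0,0.0059,-0.0007,0.0008,0.036],[0,0,0,0.0074,-0.0009,0.001,0.036],[0,0,0,0.0088,-0.0011,0.0013,0.036],[0,0,0,0.0103,-0.0013,0.0015,0.036],[0,0,0,0.0118,-0.0015,0.0017,0.036],[0,0,0,0.0133,-0.0017,0.0019,0.036],[0,0,0,0.0147,-0.0018,0.0021,0.036],[0,0,0,0.0162,-0.002,0.0023,0.036],[0,0,0,0.0177,-0.0022,0.0025,0.036],[0,0,0,0.0192,-0.0024,0.0027,0.036],[0,0,0,0.0206,-0.0026,0.0029,0.036],[0,0,0,0.0221,-0.0028,0.0031,0.036],[0,0,0,0.0236,-0.0029,0.0033,0.036],[0,0,0,0.0251,-0.0031,0.0035,0.036],[0,0,0,0.0265,-0.0033,0.0038,0.036],[0,0,0,0.028,-0.0035,0.004,0.036],[0,0,0,0.0295,-0.0037,0.0042,0.036]]]}}

```text
t: 10.95
eef_pos: [0.5288, 0.0159, 0.1151]
orientation: [-1.574, -0.014, -0.207]
force: [-4.5, 0.1, 1.6]
finger_gap: 0.0359
```

```bash
python3 st.py; python3 look.py s5
```

```text
10.95 [0.0014 0.0003 0.0817] Fdeck [-4.24 -0.51  2.2 ] 0.035922639649773415
```

View pics/s5.png

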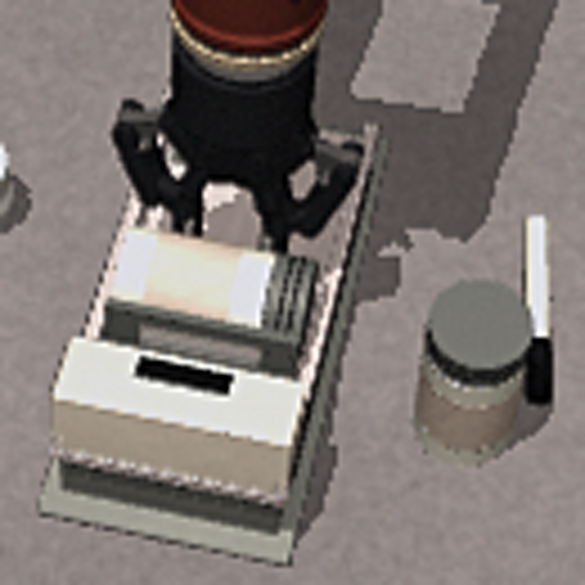

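Call:
{"method": "arm_command", "body": {"motion": [[[0,0,0,0.0015,-0.0002,0.0002,0.036],[0,0,0,0.0029,-0.0004,0.0004,0.036],[0,0,0,0.0044,-0.0006,0.0006,0.036],[0,0,0,0.0059,-0.0007,0.0008,0.036],[0,0,0,0.0074,-0.0009,0.001,0.036],[0,0,0,0.0088,-0.0011,0.0013,0.036],[0,0,0,0.0103,-0.0013,0.0015,0.036],[0,0,0,0.0118,-0.0015,0.0017,0.036],[0,0,0,0.0133,-0.0017,0.0019,0.036],[0,0,0,0.0147,-0.0018,0.0021,0.036],[0,0,0,0.0162,-0.002,0.0023,0.036],[0,0,0,0.0172,-0.0021,0.0024,0.036],[0,0,0,0.0182,-0.0023,0.0026,0.036],[0,0,0,0.0192,-0.0024,0.0027,0.036],[0,0,0,0.0201,-0.0025,0.0029,0.036],[0,0,0,0.0211,-0.0026,0.003,0.036],[0,0,0,0.0221,-0.0028,0.0031,0.036]]]}}

```text
t: 12.7
eef_pos: [0.5509, 0.0131, 0.1182]
orientation: [-1.574, -0.014, -0.207]
force: [-4.5, 0.6, 2.9]
finger_gap: 0.0362
```

```bash
python3 st.py
```

```text
12.7 [0.0238 0.0003 0.0817] Fdeck [-4.11 -0.01  3.48] 0.03620342243052496
```

Not home yet; about 4 mm should remain. I go on in 0.5 mm rows, a few at a time, watching the force.

Call:
{"method": "arm_command", "body": {"motion": [[[0,0,0,0.0005,-0.0001,0.0001,0.036],[0,0,0,0.001,-0.0001,0.0001,0.036],[0,0,0,0.0015,-0.0002,0.0002,0.036],[0,0,0,0.002,-0.0002,0.0003,0.036],[0,0,0,0.0025,-0.0003,0.0004,0.036],[0,0,0,0.003,-0.0004,0.0004,0.036]]]}}

```text
t: 13.3
eef_pos: [0.5538, 0.0127, 0.1186]
orientation: [-1.574, -0.014, -0.207]
force: [-4.9, 0.8, 1.8]
finger_gap: 0.036
```

```bash
python3 st.py
```

```text
13.3 [0.0268 0.0002 0.0817] Fdeck [-4.68  0.21  2.47] 0.03604421709310211
```

Call:
{"method": "arm_command", "body": {"motion": [[[0,0,0,0.0005,-0.0001,0.0001,0.036],[0,0,0,0.001,-0.0001,0.0001,0.036],[0,0,0,0.0015,-0.0002,0.0002,0.036],[0,0,0,0.002,-0.0002,0.0003,0.036]]]}}

```text
t: 13.7
eef_pos: [0.5558, 0.0125, 0.1189]
orientation: [-1.575, -0.013, -0.207]
force: [-5.2, 0.6, 1.6]
finger_gap: 0.036
```

```bash
python3 st.py; python3 look.py s6
```

```text
13.7 [0.0288 0.0002 0.0817] Fdeck [-4.98 -0.1   2.27] 0.0360329182920303
```

View pics/s6.png

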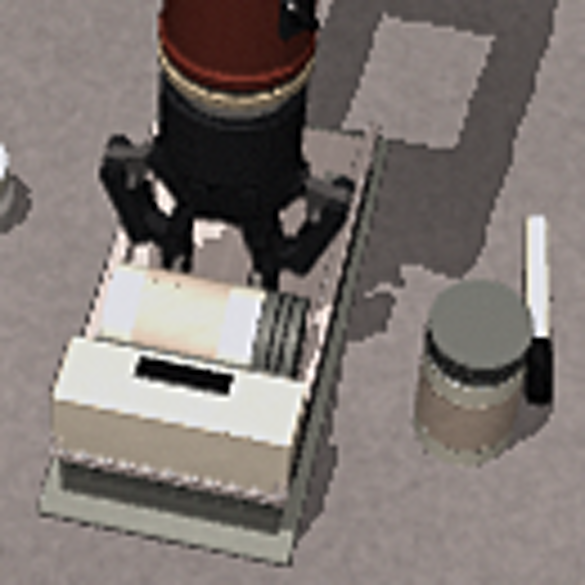

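Almost home: the plate is hidden behind the stop block's front edge. I continue until the force rises.

Call:
{"method": "arm_command", "body": {"motion": [[[0,0,0,0.0005,-0.0001,0.0001,0.036],[0,0,0,0.001,-0.0001,0.0001,0.036],[0,0,0,0.0015,-0.0002,0.0002,0.036],[0,0,0,0.002,-0.0002,0.0003,0.036]]]}}

```text
t: 14.15
eef_pos: [0.5563, 0.0125, 0.1185]
orientation: [-1.574, -0.01, -0.204]
force: [-11.0, 2.3, 5.7]
finger_gap: 0.0358
```

```bash
python3 st.py
```

```text
14.15 [0.0293 0.0003 0.0812] Fdeck [-10.3    0.89   7.23] 0.03582716335697948
```

Call:
{"method": "arm_command", "body": {"motion": [[[0,0,0,0.0003,0,0,0.036],[0,0,0,0.0003,0,0,0.036],[0,0,0,0.0003,0,0,0.036],[0,0,0,0.0003,0,0,0.036],[0,0,0,0.0003,0,0,0.036]]]}}

```text
t: 14.65
eef_pos: [0.5564, 0.0125, 0.1183]
orientation: [-1.574, -0.01, -0.203]
force: [-10.2, 0.8, 4.2]
finger_gap: 0.0362
```

```bash
python3 st.py; python3 look.py s7
python3 - <<'E'
from h import *
import cv2
p=np.load("p.npy"); T=manip.get_calibration("top"); S=manip.get_calibration("scene")
a=manip.read_camera("top")[:,:,::-1][175:290,250:370]; cv2.imwrite("pics/t7.png",cv2.resize(a,None,fx=5,fy=5,interpolation=cv2.INTER_CUBIC))
# predicted canister cap-side ridge / ends when home, in s7 pixels
C=np.array([[67,52,28],[67,-52,28],[67,0,56],[67,52,56],[67,-52,56]])/1000
print((proj(S,d2w(p,C))-[265,190])*4.5)
E
python3 st.py
```

```text
14.65 [0.0294 0.0003 0.0811] Fdeck [-9.49 -0.49  5.57] 0.03623361964638769
[[296.15741596 349.52161067]
 [107.2399041  312.36933659]
 [203.68250907 296.83067982]
 [299.88199647 315.60730581]
 [108.26747581 278.20716694]]
14.75 [0.0293 0.0003 0.0811] Fdeck [-10.24  -0.94   5.66] 0.035973866909309496
```

View pics/s7.png

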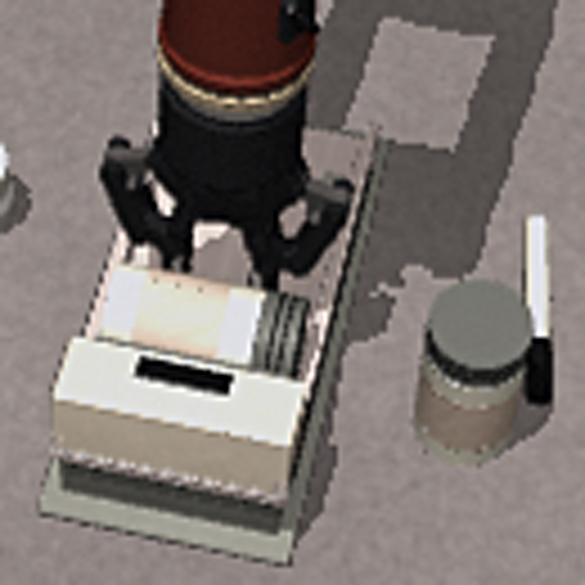

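View pics/t7.png

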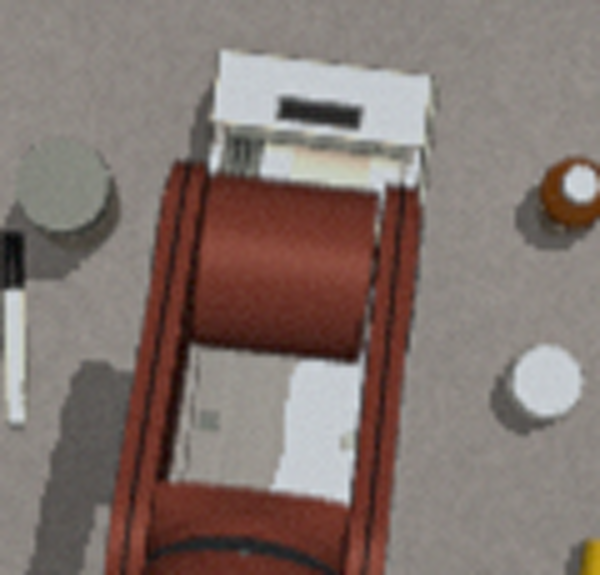

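The force holds at 10 N with no movement. The cap and plate sit against the stop block's face (top view, rows 135–150) and nothing else has moved. I hand the job in.

```bash
python3 -c "
from station import manip
print(manip.finish_job())"; python3 st.py
```

```text
the job is handed in; nothing more can be done
None
the job is handed in; nothing more can be done
```

The canister is up at the stop with the plate driven home ahead of it, and the fingers were still pressing it there when I handed the job in at about 14.75 s.

- **Push:** I set both fingers 36 mm apart, square to the slope and between the pegs. They pushed the canister up in one slow sweep at 10–15 mm/s, easing to 5 mm/s for the last 7 mm. The push read 3.4–5.0 N, slightly above the 1–4 N you gave. There was no sign of the canister rolling back in the readings or pictures, though I took no pictures within each 2 s stretch.
- **At the stop:** The force rose to about 10 N. The tool stalled 29.3 mm up the slope in deck x, against the 28 mm I expected, which is within calibration error. It stayed there for the last 0.6 s.
- **Last pictures:** The canister lies square across the lane against the plate. The objects around the ramp had not moved.
- **Not seen directly:** The plate itself is hidden behind the stop block and the arm in the final views. That it is home rests on the force rise, the stalled tool and where the canister lies. The fingers also felt about 5.7 N square to the slope, which presses the canister down rather than lifting it. I could not check the second after hand-in, because the station takes no further readings.

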